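Drive the gib-head taper key home in the gearmotor's pulley

ROBOT

A 6-joint arm with a two-finger parallel gripper is mounted at the origin on the work surface. World frame = base frame: x ahead of the robot, y to its left, z up, the work surface at z = 0. Lengths are in m, angles in rad, forces in N, time in s.
With the tool pointing down it reaches from about 0.375 to 0.825 m from the base axis. Payload 5.5 kg.
Tool frame: the origin (TCP) lies between the finger pads; the fingertips stand 8 mm ahead of it and the grasp point (between the pads) lies 11 mm behind it (tips_ahead is the distance from the TCP to the fingertips, in m); z points along the fingers, y is the line along which they close (so a half turn about z gives the same grasp; the last joint's range is limited). The gripper opens to 85 mm and grips with 20 to 120 N. Pads are 22 mm wide; open, the fingers measure 114 mm over their backs; the gripper's body (76 mm by 85 mm) begins 54 mm behind the grasp point. The pads swing forward as they close: fully open they stand 13 mm farther back than shut.
Start: joints at [1.215, 0.314, -0.047, 1.21, 0, 1.571], TCP at [0.209, 0.562, 0.239] pointing down, gripper open.
Joint ranges: [-2.67, 2.67], [-0.69, 1.73], [-1.03, 1.25], [-2.08, 2.16], [-1.42, 1.45], [-3.14, 3.14]. Speed limits (rad/s): [2.39, 2.39, 3.01, 3.14, 3.14, 3.14].

INTERFACE

Orientations are given as a unit quaternion [x, y, z, w].
In Python, from station import * gives the robot as it stands. Calls block until the motion is done:
- move_to(position, orientation): joint-space move of the TCP to a pose.
- line_to(position, attitude=None, v=0.15, stop_force=None): straight line of the TCP; attitude=None keeps the orientation; v is the mean speed in m/s. With stop_force (N) it stops when the force on the tool has changed by that much, and returns True; else False.
- move_joints(angles): joint-space move.
- set_gripper(opening): finger opening in m; the grip force is fixed at half the most; returns when the fingers have stopped.
- wait(seconds).
- inverse_kinematics(position, orientation): joint angles nearest the present ones, or None.
- get_image(name): name is "scene" or "top" or "wrist"; returns the picture (480x640x3 uint8, red, green, blue); there is no depth.
- get_calibration(name): a dict with "vfov" (degrees; the focal length in pixels is half the picture's height over the tangent of half this angle, whatever the lens; pixels are square), "cx", "cy" (the principal point, pixels), "k1" (the pictures are not rectified: a ray, as slopes to the right and down, at radius r is drawn at 1 + k1 r^2 times it, then the intrinsics apply), "extrinsics" (4x4, takes a point from camera to world coordinates); the wrist camera has in their place "tool_from_camera" (4x4, takes a point from camera to tool coordinates, whose origin is the TCP and whose axes are the flange's). Camera axes: x right, y down, z forward; pixel columns grow to the right and rows downward; lengths in m; the calibration is good to about 2 mm. A picture is of the moment at which its call begins: read the wrist's pose just before it. get_calibration takes no time and is no camera call.
A pose or a line that the arm cannot do raises IKError and nothing moves.
- close_job(): hands the job in; it is judged then, once.
Readings, each from a call of its own:
- current_clock(): time.
- current_q(): joint angles.
- current_qd(): joint speeds.
- current_joint_torque(): joint torques, N m.
- current_ee_pos(): TCP position.
- current_tool_rot(): TCP orientation.
- current_wrist_force(): force on the tool from outside, world axes, zero at the start.
- current_torque(): the same for the moment, N m.
- current_opening(): finger opening in m.
- current_grip_force(): force on a finger pad.
Only numpy, scipy, OpenCV 4.12 (cv2) and the standard library are available. Lean on these libraries where they do the work, as an engineer would, in place of code of your own. Each camera call takes 0.05 s, during which the arm holds its last target. There are 200 camera calls.

TASK

Fit the belt pulley's gib-head taper key: slide it tip first, head up, into the open keyway on top of the shaft and let go of it once it is in as far as it goes easily, then tap it in with the soft-faced hammer, drawing the hammer back between the taps, until it is wedged tight with no more than about 4 mm left between its head and the hub. Afterwards lay the hammer down flat on the bench and leave everything else where it is.

Things in the scene. Friction and masses are not known exactly. Their poses are not given: they have to be found in the camera images.
- gearmotor: Gearmotor fixed to the bench, nothing on it turns. Shaft level, axis 90 mm up; on its end a two-groove pulley, rim 100 mm across. Origin on the bench straight below the middle of the hub's front face; y points from that face into the hub along the shaft (the way the key is driven), z up. Gear case and motor lie behind the pulley up to y=410 mm, 200 mm high; before the face (y<0) all is free.
- hub_face (a point): Middle of the pulley hub's flat front face, on the shaft axis, 90 mm above the bench. The bare steel hub is 60 mm in diameter and 60 mm long; the pulley's rim begins 24 mm behind this face. Axes as the gearmotor's.
- keyway (a point): Mouth of the keyway on top of the shaft, in the plane of the hub's face: middle of the slot's width, level with its floor, 102.5 mm above the bench; axes as the gearmotor's. Slot 13 mm wide with a 2 mm chamfer at the mouth, through the whole hub. Its floor is level (begins 3 mm in, chamfered); its roof slopes down inwards 1 in 15: 10.4 mm high at the mouth, 6.4 mm at the far end.
- gib_key: Steel taper key lying on its flat underside, 65 g. Shank 60 mm long, 10 wide, 11.5 high at the head, its top sloping 1 in 15 to 7.5 at the tip, whose last 5 mm narrow; head a block 14 long, 10 wide, 18 high, standing up. Origin: underside, middle, at the shoulder between shank and head; y along the shank to the tip, z up. Fitted, its y lies along the gearmotor's y, head outside.
- key_end (a point): Middle of the key head's outer end, the face to strike: 14 mm behind the key's origin (y=-14 mm), 9 mm above its underside. The gap under the head = distance of the key's origin in front of the hub face. The key slides in freely to a gap of about 16 mm, then wedges: some 9 N take it to 12 mm, 13 to 20 N to 4 mm, and it stays where driven.
- hammer: Soft-faced hammer lying on its side, 0.4 to 0.55 kg. Round head 32 mm in diameter, 90 mm long, a white plastic face at each end (both alike). Origin: underside, straight below the head's middle; y along the head's axis (faces at y=-45 and +45 mm), wooden handle along -x to x=-270 mm, z up. Handle 24 mm wide (y), 20 high (z 6 to 26) near the head; 30 wide, 32 high from x=-170 mm on.
- hammer_head (a point): Middle of the hammer's head, on its axis, 16 mm above the hammer's underside.
- hammer_grip (a point): Point on the handle's centre line, 55 mm from the head's axis and 16 mm above the underside, near the centre of mass: a good place to grip it.
- plain_key: Not wanted: straight steel key without a head, 10 x 56 x 8 mm, lying on the bench. Origin at the middle of its underside, y along it.
- end_washer: Bystander: steel washer lying flat, 48 mm across, 6 mm thick. Origin at the middle of its underside.
- tape: Bystander: roll of masking tape lying flat, 104 mm across, 48 mm high. Origin at the middle of its underside.
- spool: Bystander: black wire spool standing on its flange, 100 mm across, 60 mm high. Origin at the middle of its underside.
- oil_bottle: Bystander: upright white bottle, 64 mm across, 170 mm high. Origin at the middle of its underside.
- screwdriver: Bystander: black-handled screwdriver lying along its x axis, 200 mm long, 26 mm thick. Origin at the middle of its underside.
- carton: Bystander: small cardboard box 85 x 115 x 55 mm. Origin at the middle of its underside.
- caliper: Bystander: slide caliper lying along its x axis, 200 mm long, 12 mm high, jaws to its +y. Origin at the middle of its beam, on the bench.
There are look-alikes about, which are no part of the job. Leave any black or orange look-alike of the gib_key alone.

How it is judged:
On the way, in this order (a step that is already met when the one before it is completed fails the run):
1. the gib key sits in the mouth of the keyway, at least 25 mm in, let go of and not yet driven (y of gib_key in the frame of keyway between -0.035 and -0.007 m and x of gib_key in the frame of keyway between -0.004 and 0.004 m and z of gib_key in the frame of keyway between -0.004 and 0.004 m and contact force between the fingers and gib_key below 0.05 N), for 0.3 s.
2. the hammer gives the key a tap (contact force between hammer and gib_key above 3 N).
3. the hammer is drawn back at least 10 mm from the key (distance between hammer_head and key_end above 0.055 m), for 0.1 s.
4. a further tap of the hammer, with the key driven to within 6 mm of its head (contact force between hammer and gib_key above 3 N and y of gib_key in the frame of keyway above -0.006 m).
At the end, for the whole second after the job is handed in: The gib key is wedged in the keyway with at most 6 mm between its head and the hub, within 4 mm of the slot's middle and floor and in line with the shaft, and the hammer lies at rest flat on the bench (y of gib_key in the frame of keyway between -0.006 and 0.003 m and x of gib_key in the frame of keyway between -0.004 and 0.004 m and z of gib_key in the frame of keyway between -0.004 and 0.004 m and angle between the y axis of gib_key and the y axis of gearmotor, either way round below 0.12 rad and angle between the z axis of gib_key and the z axis of gearmotor, either way round below 0.12 rad and linear speed of gib_key below 0.01 m/s and height (world z) of hammer_head below 0.03 m and angle between hammer's own z axis and vertical below 0.2 rad and linear speed of hammer below 0.02 m/s); the robot touches nothing.
It fails at once if the key is pressed home by the fingers instead of the hammer (contact force between the fingers and gib_key above 1 N and y of gib_key in the frame of keyway above -0.007 m and distance between gib_key and keyway below 0.01 m).
It fails at once if another thing on the bench is shoved more than 30 mm (distance of any of plain_key, end_washer, tape, spool, oil_bottle, screwdriver, carton, caliper from where it was at the start of the episode above 0.03 m).
It also fails if it takes over 61 s, if anything falls off the work surface, if the arm or the gripper's body presses on something with over 40 N, if the wrist force passes 120 N, or if a joint passes its speed limit or range.

## Working session

There is one attempt and no reset: what is moved stays moved. The work goes in short steps, each a Python script; the robot and the scene stay as the last script left them, time stands still between calls to the robot, and variables do not carry over. Pictures are saved under pics/ and viewed, at most 14 in all, crops included, and the job is handed in when it is done.

```bash
ls; mkdir -p pics
python3 - <<'E'
from station import *
import cv2,numpy as np
for n in("top","scene"):
    cv2.imwrite(f"pics/{n}0.png",get_image(n)[:,:,::-1])
    c=get_calibration(n);print(n,c)
print(get_calibration("wrist"),current_tool_rot(),current_clock())
E
```

```text
pics
top {'vfov': 42.51076035768756, 'cx': 315.04636986560786, 'cy': 241.94555873284364, 'k1': -0.18084158016490606, 'extrinsics': array([[-0.02038688, -0.99794483,  0.06074936,  0.45486806],
       [-0.99966355,  0.02132119,  0.01477136, -0.03535995],
       [-0.01603625, -0.06042778, -0.99804375,  1.51826587],
       [ 0.        ,  0.        ,  0.        ,  1.        ]])}
scene {'vfov': 52.9282496156449, 'cx': 314.98896941415137, 'cy': 240.94439357605535, 'k1': 0.012245853827208764, 'extrinsics': array([[-0.06252933,  0.72127519, -0.6898204 ,  1.35877359],
       [ 0.99787501,  0.05786753, -0.02994699,  0.00251211],
       [ 0.01831818, -0.6902271 , -0.7233609 ,  0.94327951],
       [ 0.        ,  0.        ,  0.        ,  1.        ]])}
{'vfov': 61.51304781374286, 'cx': 316.81991837236023, 'cy': 242.4838577119317, 'k1': -0.05341408274630345, 'tool_from_camera': array([[-7.43840272e-04, -9.50219161e-01, -3.11581439e-01,
         8.11097401e-02],
       [ 9.99999696e-01, -7.79586303e-04, -9.82794148e-06,
        -7.63552857e-04],
       [-2.33565924e-04, -3.11581351e-01,  9.50219452e-01,
        -1.34094927e-01],
       [ 0.00000000e+00,  0.00000000e+00,  0.00000000e+00,
         1.00000000e+00]])} [ 1.76971241e-01  9.84215707e-01 -7.74895603e-04 -1.49022738e-04] 0.1
```

View pics/top0.png

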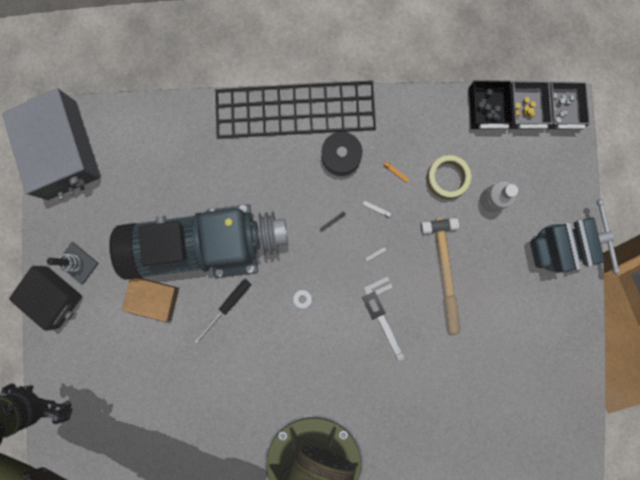

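View pics/scene0.png

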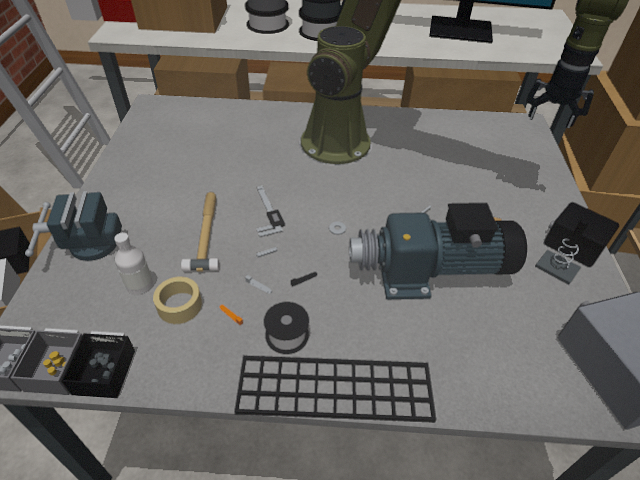

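```bash
cat > h.py <<'E'
import numpy as np,cv2
from station import *
from scipy.spatial.transform import Rotation as R
def cam(name,pose=None):
    c=get_calibration(name);f=240/np.tan(np.radians(c["vfov"]/2))
    if name=="wrist":
        T=np.eye(4);T[:3,:3]=R.from_quat(pose[1]).as_matrix();T[:3,3]=pose[0];E=T@c["tool_from_camera"]
    else:E=c["extrinsics"]
    K=np.array([[f,0,c["cx"]],[0,f,c["cy"]],[0,0,1]])
    return K,c["k1"],np.array(E)
def rays(C,px):
    K,k1,E=C
    d=np.array([k1,0,0,0,0])
    u=cv2.undistortPoints(np.array(px,float).reshape(-1,1,2),K,d).reshape(-1,2)
    return E[:3,3],np.c_[u,np.ones(len(u))]@E[:3,:3].T
def onz(C,px,z):
    o,d=rays(C,px);return o+d*((z-o[2])/d[:,2])[:,None]
def proj(C,P):
    K,k1,E=C;Ei=np.linalg.inv(E)
    return cv2.projectPoints(np.array(P,float).reshape(-1,1,3),cv2.Rodrigues(Ei[:3,:3])[0],Ei[:3,3],K,np.array([k1,0,0,0,0]))[0].reshape(-1,2)
E
python3 - <<'E'
from h import *
t=cv2.imread("pics/top0.png");s=cv2.imread("pics/scene0.png")
a=cv2.resize(t[190:270,310:400],None,fx=4.4,fy=4.4,interpolation=3)
b=cv2.resize(s[230:310,235:325],None,fx=4.4,fy=4.4,interpolation=3)
cv2.imwrite("pics/c1.png",np.hstack([a,b]))
C=cam("top")
print(onz(C,[(363,203),(391,216)],.006).round(3))
print(onz(C,[(288,235)],.09).round(3),onz(C,[(440,227),(453,333)],.016).round(3))
E
```

```text
[[ 0.641 -0.133  0.006]
 [ 0.607 -0.201  0.006]]
[[0.559 0.048 0.09 ]] [[ 0.576 -0.32   0.016]
 [ 0.316 -0.345  0.016]]
```

View pics/c1.png

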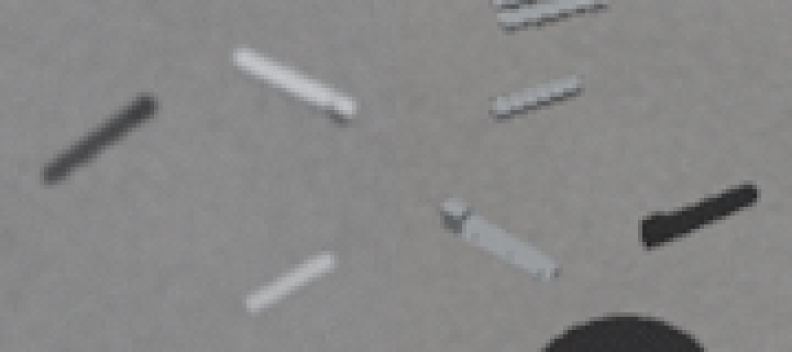

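The gib key is the bright steel one at top-view (377,209). It is about 76 mm long, with its raised head at the (391,216) end. The bright bar at (376,254) is 56 mm and headless, so it is the plain key. The black bar at (333,221) and the orange one at (396,172) are look-alikes. Next I look closer with the wrist camera, at the hub first and then the key.

```bash
cat >> h.py <<'E'
def quat(ydir,tilt=0):
    """tool x = -ydir (level), z down; tilt (deg) leans the camera's look further towards ydir"""
    y=np.array([*ydir[:2],0.]);y/=np.linalg.norm(y)
    M=np.c_[-y,np.cross([0,0,1],y),[0,0,-1.]]
    return (R.from_rotvec(np.radians(tilt)*np.cross([0,0,-1],y)/1)*R.from_matrix(M)).as_quat()
def shot(name,fn):
    p=(np.array(current_ee_pos()),np.array(current_tool_rot()))
    im=get_image(name)[:,:,::-1].copy();cv2.imwrite(fn,im)
    return im,cam(name,p)
E
python3 - <<'E'
from h import *
q=quat([0,1],30);r=R.from_quat(q).as_matrix();print(r.round(2))
tgt=np.array([.559,.045,.1])
T=get_calibration("wrist")["tool_from_camera"]
# camera 0.22 from target on its optical axis
p=tgt-r@(T[:3,3]+T[:3,2]*.22);print(p)
print(inverse_kinematics(p,q))
k=np.array([.45,.89]);q2=quat(k);p2=[.623,-.165,.14];print(inverse_kinematics(p2,q2))
try:
    move_to(p,q);wait(.2);shot("wrist","pics/hub.png");np.save("hubpose.npy",np.r_[current_ee_pos(),current_tool_rot()])
    print(current_clock())
    move_to(p2,q2);wait(.2);shot("wrist","pics/key.png");np.save("keypose.npy",np.r_[current_ee_pos(),current_tool_rot()])
except IKError as e:print("IK",e)
print(current_clock(),current_ee_pos())
E
[ -f pics/key.png ] && python3 -c "
import cv2,numpy as np
a,b=cv2.imread('pics/hub.png'),cv2.imread('pics/key.png')
cv2.imwrite('pics/both.png',cv2.resize(np.vstack([a,b]),(400,600)))"
```

```text
[[ 0.   -1.    0.  ]
 [-0.87  0.    0.5 ]
 [-0.5   0.   -0.87]]
[0.55823428 0.01840218 0.17119242]
[-0.25085279  0.37072135 -0.23167095  1.11075047  0.50562067 -1.85848061]
[-0.25890324  0.44815013 -0.08277386  1.03987234  0.         -1.36156769]
3.225
4.2667 [ 0.62260098 -0.16462225  0.13997043]
```

View pics/hub.png

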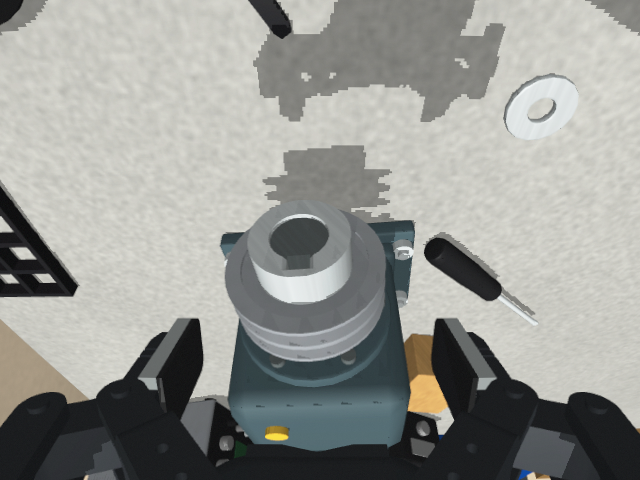

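View pics/key.png

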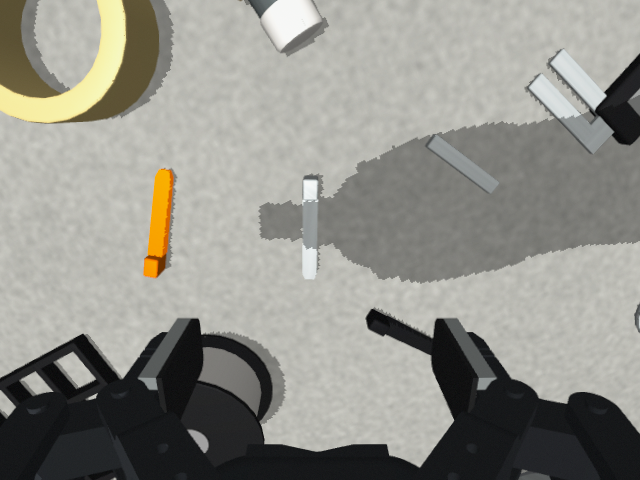

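The hub view shows the hub's front face around (299,245), with the keyway mouth at about (298,262). In the key view the gib key is at (310,227), head at the top near (311,188) and tip near (309,278). Orange at (158,222), black at (400,330) and the plain bar at (463,163) are left alone. I enlarge both for pixel picks.

Run:
```python
from h import *
a=cv2.imread("pics/hub.png")[190:310,240:360];b=cv2.imread("pics/key.png")[165:290,280:342]
a=cv2.resize(a,(540,540),interpolation=0)   # 4.5x
b=cv2.resize(b,None,fx=4,fy=4.32,interpolation=0)
g=cv2.convertScaleAbs(a,alpha=1.3)
for i in range(0,120,10):
    cv2.putText(g,str(240+i),(int(i*4.5),8),0,.3,(0,0,255));cv2.putText(g,str(190+i),(0,int(i*4.5)+4),0,.3,(0,0,255))
print(b.shape);cv2.imwrite("pics/c2.png",np.hstack([g,b[:540]]))
C=cam("wrist",(lambda v:(v[:3],v[3:]))(np.load("keypose.npy")))
im=cv2.imread("pics/key.png");sub=im[165:290,290:332].astype(int)
# key outline: bright & low-saturation vs bench, shadow part: print rows
for r in (172,178,190,205,220,235,260,270,276,280): print(r,im[r,296:326].mean(1).astype(int).tolist())
```

```text
(540, 248, 3)
172 [183, 183, 181, 180, 178, 178, 179, 178, 180, 182, 184, 184, 186, 187, 187, 185, 182, 181, 181, 181, 181, 181, 182, 183, 183, 183, 185, 185, 185, 185]
178 [185, 186, 186, 187, 188, 186, 183, 135, 94, 90, 91, 91, 92, 89, 92, 91, 91, 91, 91, 90, 88, 85, 113, 126, 126, 168, 185, 185, 184, 183]
190 [186, 187, 186, 183, 183, 182, 146, 191, 238, 244, 242, 241, 239, 239, 238, 238, 238, 239, 240, 240, 224, 162, 120, 116, 118, 119, 166, 183, 185, 184]
205 [119, 164, 145, 124, 124, 124, 176, 169, 155, 155, 155, 154, 152, 152, 152, 153, 154, 156, 158, 159, 159, 145, 128, 123, 123, 123, 123, 124, 122, 120]
220 [123, 121, 119, 120, 120, 120, 132, 149, 154, 152, 151, 150, 151, 152, 151, 153, 156, 156, 157, 157, 155, 138, 124, 121, 122, 122, 123, 122, 121, 120]
235 [131, 129, 128, 127, 127, 125, 135, 147, 151, 150, 150, 151, 152, 153, 154, 155, 155, 155, 155, 152, 150, 132, 122, 122, 123, 124, 125, 126, 125, 127]
260 [187, 188, 188, 188, 184, 182, 213, 228, 231, 231, 230, 231, 232, 233, 234, 233, 231, 230, 228, 227, 197, 143, 122, 166, 181, 182, 182, 183, 183, 185]
270 [186, 185, 186, 184, 184, 184, 212, 225, 228, 228, 229, 228, 230, 231, 231, 229, 228, 226, 224, 224, 180, 171, 182, 183, 183, 183, 183, 184, 185, 186]
276 [186, 186, 186, 186, 186, 188, 189, 204, 222, 227, 228, 230, 230, 229, 227, 225, 223, 222, 223, 201, 187, 187, 186, 186, 186, 187, 187, 188, 187, 186]
280 [187, 186, 184, 183, 184, 185, 185, 184, 184, 183, 182, 181, 182, 182, 182, 182, 183, 182, 183, 182, 182, 183, 185, 186, 187, 187, 187, 187, 185, 185]
```

View pics/c2.png

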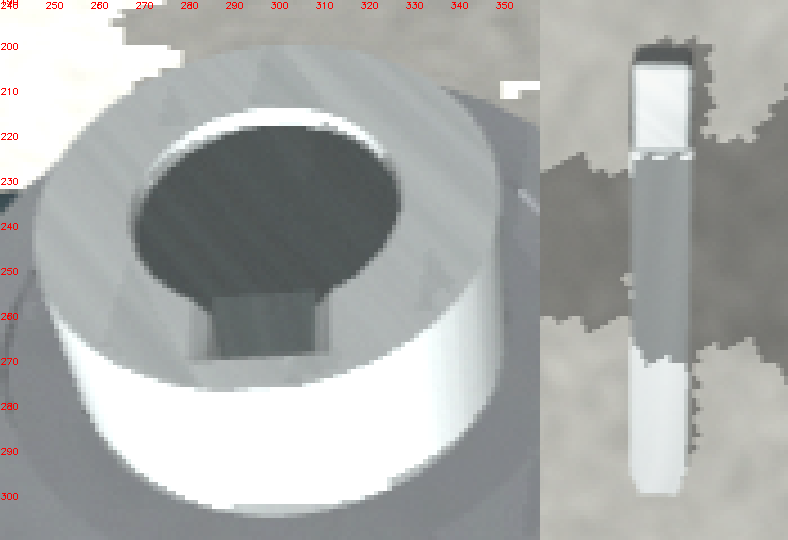

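Run:
```python
from h import *
from scipy.optimize import least_squares
P=lambda f:(lambda v:cam("wrist",(v[:3],v[3:])))(np.load(f))
C=P("hubpose.npy")
pts=np.array([(34,240),(43,290),(100,358),(150,378),(212,390),(270,390),(330,380),(400,350),(450,310),(490,262),(499,230),(498,170),(480,120),(440,85),(380,58),(330,45),(290,43),(220,55),(60,160)])/4.5+[239.5,189.5]
o,d=rays(C,pts)
def f(v,full=True):
    n=np.array([-np.sin(v[2]),np.cos(v[2]),0]);c=np.array([v[0],v[1],.09])
    s=((c-o)@n)/(d@n);return np.linalg.norm(o+d*s[:,None]-c,axis=1)-.03
r=least_squares(f,[.559,.045,0],x_scale=[.01,.01,.1],loss="soft_l1",f_scale=.0005)
print("hub x,y,yaw",r.x.round(4),(r.fun*1e3).round(1))
q=onz(C,np.array([(190,360),(328,356)])/4.5+[239.5,189.5],.1149);print(q.round(4),q.mean(0).round(4),np.linalg.norm(q[1]-q[0]),np.arctan2(*(q[0]-q[1])[[1,0]]))
C=P("keypose.npy")
h=onz(C,[(309.8,189.6),(309.8,198.8),(309.8,179.5)],.018);t=onz(C,[(308.9,270),(308.9,278.4)],.0077)
print(h.round(4),t.round(4));v=(t[0]-h[0])[:2];print(v/np.linalg.norm(v),np.linalg.norm((t[1]-h[1])[:2]),np.linalg.norm((h[1]-h[2])[:2]))
# hammer from top
C=cam("top");im=cv2.imread("pics/top0.png");hsv=cv2.cvtColor(im,cv2.COLOR_BGR2HSV)
m=np.zeros((480,640),np.uint8);m[210:245,415:465]=(im[210:245,415:465].min(2)>165)*255
n,_,st,ce=cv2.connectedComponentsWithStats(m);print(st,ce.round(1))
w=np.zeros((480,640),np.uint8);w[236:340,430:470]=((hsv[...,1]>70)*255)[236:340,430:470]
for r in(245,255,265,320):print(r,np.flatnonzero(w[r]).mean(),np.flatnonzero(w[r]).size)
print(onz(C,ce[1:],.02),onz(C,[(np.flatnonzero(w[r]).mean(),r) for r in(245,265,320)],.02))
```

```text
hub x,y,yaw [0.5676 0.0503 0.1067] [-0.1  0.1  0.2 -0.3 -0.4 -0.4 -0.1 -0.  -0.2  0.4 -0.  -0.3  0.3 -0.2
 -0.5  0.   0.1 -0.3 -0.1]
[[0.5759 0.0506 0.1149]
 [0.5596 0.0498 0.1149]] [0.5678 0.0502 0.1149] 0.016305620475078986 0.04640300666662193
[[ 0.611  -0.1952  0.018 ]
 [ 0.6138 -0.1898  0.018 ]
 [ 0.6081 -0.201   0.018 ]] [[ 0.639  -0.1424  0.0077]
 [ 0.6419 -0.1366  0.0077]]
[0.46808591 0.88368296] 0.06019239432272846 0.012506184195621274
[[     0      0    640    480 307056]
 [   450    219      9      9     71]
 [   423    222      8     10     73]] [[319.4 239.5]
 [454.1 222.9]
 [426.5 226.4]]
245 442.0 9
255 443.5 8
265 445.5 8
320 454.6666666666667 3
[[ 0.58562608 -0.35509322  0.02      ]
 [ 0.5783474  -0.28651784  0.02      ]] [[ 0.53196352 -0.32319025  0.02      ]
 [ 0.48292106 -0.33031128  0.02      ]
 [ 0.34835314 -0.34937729  0.02      ]]
```

Run:
```python
from h import *
C=cam("top");im=cv2.imread("pics/top0.png")
for c in(118,122,126,130,185,188,262,266,270,284):
    col=im[195:290,c].astype(int);print(c,col.sum(1)[::1].tolist() if c in(126,284) else '',end=' ')
    ref=im[[180],c].sum(); m=np.flatnonzero(abs(col.sum(1)-330)>60 if c<280 else col.sum(1)>420)+195
    print(m.min(),m.max(),onz(C,[(c,(m.min()+m.max())/2)],.1).round(4)[0] if len(m) else'')
# straight edges of the pulley / case in top view
g=cv2.cvtColor(im,cv2.COLOR_BGR2GRAY)[195:290,100:300];g=cv2.resize(g,None,fx=4,fy=4,interpolation=2)
L=cv2.createLineSegmentDetector().detect(g)[0][:,0]
for l in L:
    n=np.hypot(l[2]-l[0],l[3]-l[1])
    if n>90:
        w=onz(C,l.reshape(2,2)/4+[100,195],.1);v=w[1]-w[0]
        print((l/4+[100,195,100,195]).round(1),((np.degrees(np.arctan2(v[1],v[0]))+45)%90-45).round(1))
```

```text
118  195 289 [0.551  0.4507 0.1   ]
122  195 289 [0.5508 0.4409 0.1   ]
126 [406, 408, 409, 405, 404, 407, 403, 400, 397, 401, 407, 408, 412, 405, 408, 405, 408, 408, 413, 414, 404, 410, 399, 397, 397, 408, 411, 404, 345, 222, 131, 119, 118, 124, 124, 119, 121, 129, 131, 139, 120, 127, 133, 134, 127, 122, 137, 125, 133, 139, 152, 151, 153, 147, 154, 141, 148, 147, 137, 138, 136, 141, 125, 129, 119, 124, 126, 128, 121, 123, 129, 119, 116, 115, 103, 118, 114, 118, 121, 112, 126, 123, 113, 151, 263, 373, 403, 409, 407, 415, 408, 406, 405, 396, 389] 195 288 [0.5518 0.431  0.1   ]
130  195 280 [0.561  0.4212 0.1   ]
185  195 289 [0.5475 0.2886 0.1   ]
188  195 289 [0.5474 0.2815 0.1   ]
262  195 289 [0.5437 0.1081 0.1   ]
266  195 289 [0.5435 0.0989 0.1   ]
270  195 289 [0.5433 0.0896 0.1   ]
284 [406, 414, 416, 413, 420, 403, 403, 398, 408, 397, 397, 397, 400, 399, 408, 409, 406, 404, 408, 408, 398, 406, 404, 378, 356, 338, 348, 350, 377, 386, 403, 434, 478, 518, 515, 528, 539, 534, 503, 466, 439, 433, 412, 406, 393, 360, 344, 303, 283, 263, 281, 281, 291, 297, 291, 293, 287, 318, 369, 393, 400, 410, 416, 413, 418, 410, 404, 407, 393, 393, 398, 398, 394, 402, 407, 415, 414, 401, 405, 401, 407, 405, 408, 411, 407, 398, 413, 410, 403, 407, 410, 410, 406, 407, 403] 226 236 [0.568  0.0568 0.1   ]
[247.6 274.4 224.6 277.1] 5.6
[166.3 219.5 193.8 215.7] 6.4
```

```bash
cat >> h.py <<'E'
YAW=.103;G=np.array([-np.sin(YAW),np.cos(YAW),0]);X=np.array([np.cos(YAW),np.sin(YAW),0]);HUB=np.array([.5677,.0503,0])
def gp(x,y,z): return HUB+x*X+y*G+[0,0,z]
def gear(p): p=np.array(p)-HUB;return np.array([p@X,p@G,p[2]]).round(4)
E
python3 - <<'E'
from h import *
k=np.array([.468,.884,0]);q=quat(k);p=np.array([.6138,-.1898,0])-.008*k
set_gripper(.04)
move_to(p+[0,0,.06],q);line_to(p+[0,0,.011],v=.08)
set_gripper(0);print(current_opening(),current_grip_force())
line_to(p+[0,0,.08],v=.15);qg=quat(G)
move_to(gp(0,-.100,.1147),qg);wait(.2)
im,C=shot("wrist","pics/pre.png");np.save("prepose.npy",np.r_[current_ee_pos(),current_tool_rot()])
print(current_clock(),gear(current_ee_pos()),current_opening(),current_wrist_force())
# expected pixels of slot mouth (outer chamfer) and key edges
Q=[gp(a,0,.1149) for a in(-.0085,.0085)]+[gp(a,0,.12) for a in(0,)];print(proj(C,Q).round(1))
cv2.imwrite("pics/pre2.png",np.vstack([cv2.resize(im[180:480,220:420],None,fx=2,fy=2,interpolation=0)]))
E
```

```text
0.008250330465934713 60.12994597141642
7.8833 [-0.0002 -0.1011  0.1141] 0.00830755677763834 [0.16674125 0.08765713 0.17385865]
[[332.6 522.4]
 [296.2 522.5]
 [314.4 533. ]]
```

View pics/pre2.png

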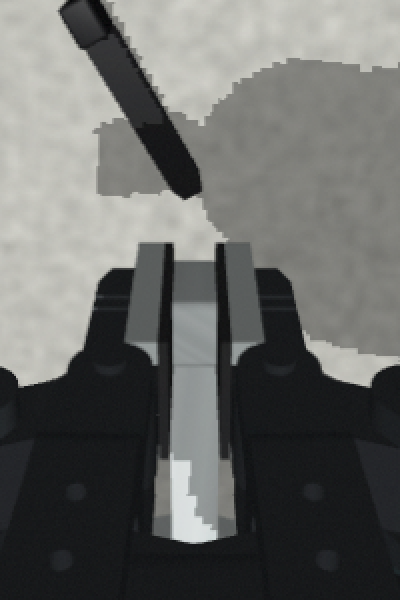

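The key is held square between the pads (head near crop (194,330), shank running down to (194,540)). Next is the guarded insertion.

Run:
```python
from h import *
def rep(s):print(s,gear(current_ee_pos()),np.array(current_wrist_force()).round(1),current_clock())
z=.1147
s=line_to(gp(0,-.040,z),v=.08,stop_force=5);rep(s)
if not s:
    s=line_to(gp(0,-.040,z-.003),v=.03,stop_force=2.5);rep(s);z=current_ee_pos()[2]
    s=line_to(gp(0,-.021,z),v=.04,stop_force=5);rep(s)
```

```text
False [ 1.000e-04 -4.010e-02  1.147e-01] [-0.3 -0.3 -1.1] 8.7833
False [ 0.0006 -0.0406  0.1127] [-2.2 -1.3  7.9] 9.0333
True [ 0.0006 -0.0401  0.1132] [-1.7 -0.4  7.2] 9.2417
```

Run:
```python
from h import *
def rep(s):print(s,gear(current_ee_pos()),np.array(current_wrist_force()).round(1),current_clock())
line_to(gp(0,-.040,.1142),v=.04);wait(.1);rep('up')
s=line_to(gp(0,-.021,.1142),v=.05,stop_force=5);rep(s)
```

```text
up [ 0.0002 -0.0405  0.1142] [ 0.7 -1.3  1.5] 9.5917
True [ 1.000e-04 -2.250e-02  1.142e-01] [0.3 1.1 3.2] 9.9833
```

Run:
```python
from h import *
set_gripper(.035);wait(.4);print(current_wrist_force(),current_grip_force(),current_clock())
line_to(gp(0,-.030,.20),v=.2)
hb=np.array([.582,-.3208,0]);hd=np.array([.048,.0070,0])  # top-view head middle
q=quat(G,30);r=R.from_quat(q).as_matrix();T=get_calibration("wrist")["tool_from_camera"]
move_to(gp(0,-.01,.108)-r@(T[:3,3]+T[:3,2]*.2),q);wait(.15)
im,C=shot("wrist","pics/in.png");print(current_clock())
# hammer view: tool x towards robot (-x), camera at -x side
f=np.array([.990,.139,0]);q=quat(f);print(inverse_kinematics([.55,-.322,.2],q))
move_to([.55,-.322,.2],q);wait(.15);im2,C2=shot("wrist","pics/ham.png");np.save("hampose.npy",np.r_[current_ee_pos(),current_tool_rot()])
print(current_clock())
print(proj(C,[gp(0,-.015-.014,.1205),gp(0,0,.1025),gp(0,-.029,.1115)]).round(1))
cv2.imwrite("pics/inham.png",np.vstack([im[80:380],im2])[:, :] if 0 else np.hstack([cv2.resize(im[120:360,200:400],(400,480),interpolation=2),cv2.resize(im2,(400,300))[0:300].copy() if 0 else cv2.copyMakeBorder(cv2.resize(im2,(400,300)),0,180,0,0,0)]))
```

```text
[0.54577853 0.09944249 0.18441298] 0.0 10.7583
12.0917
[-0.52965565  0.40048814 -0.01381403  1.15649416  0.         -0.66914785]
13.6
[[317.7 232. ]
 [317.5 245.1]
 [317.7 217.6]]
```

View pics/inham.png

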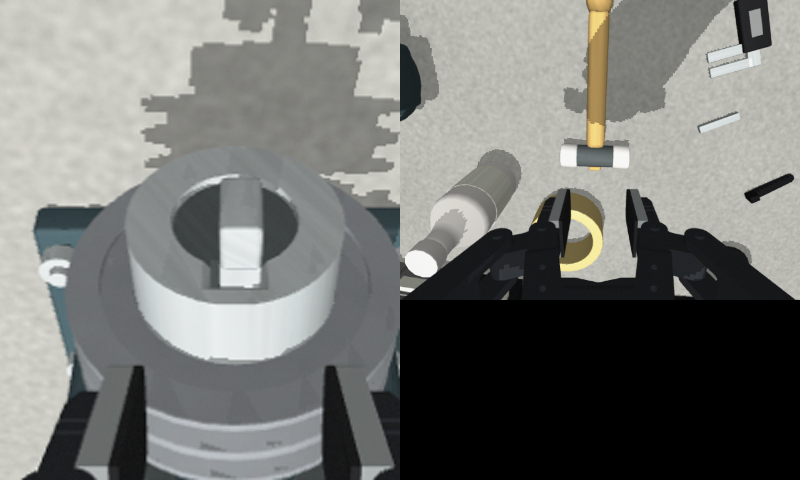

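The key sits square in the slot: head at crop (240,230), slot mouth centred around x=238, gap about 15 mm. The hammer head is centred around (595,156) in the right half, with its handle running up the picture toward the robot.

Run:
```python
from h import *
v=np.load("hampose.npy");C=cam("wrist",(v[:3],v[3:]))
im=cv2.imread("pics/ham.png");hsv=cv2.cvtColor(im,cv2.COLOR_BGR2HSV)
w=np.zeros((480,640),np.uint8);w[0:215,280:350]=((hsv[...,1]>90)*255)[0:215,280:350]
hp=[]
for r in(30,60,100,140,170,205,215):
    c=np.flatnonzero(w[r]);
    if len(c):hp.append((c.mean(),r));print(r,c.min(),c.max(),onz(C,[(c.mean(),r)],.016).round(4)[0])
sub=im[220:280,240:380].min(2);m=((sub>215)*255).astype(np.uint8)
m=cv2.morphologyEx(m,cv2.MORPH_OPEN,np.ones((5,5)))
n,_,st,ce=cv2.connectedComponentsWithStats(m)
for s,c in zip(st[1:],ce[1:]):
  if s[4]>100:print(s,c+[240,220],onz(C,[c+[240,220]],.024).round(4))
print(sub[28].tolist())
```

```text
30 302 334 [ 0.4141 -0.3396  0.016 ]
60 302 333 [ 0.4341 -0.3371  0.016 ]
100 301 331 [ 0.4619 -0.3343  0.016 ]
140 300 330 [ 0.491 -0.331  0.016]
170 299 328 [ 0.514 -0.329  0.016]
205 299 327 [ 0.5418 -0.3255  0.016 ]
[ 16  16  26  31 741] [268.80566802 251.10391363] [[ 0.583  -0.3561  0.024 ]]
[101  18  26  31 735] [353.44353741 253.47891156] [[ 0.5754 -0.2875  0.024 ]]
[182, 183, 185, 185, 184, 183, 182, 181, 182, 183, 183, 186, 185, 185, 184, 169, 220, 243, 246, 246, 246, 246, 246, 246, 246, 246, 246, 246, 246, 246, 246, 246, 246, 246, 246, 246, 246, 246, 246, 246, 246, 246, 189, 113, 109, 112, 111, 112, 112, 112, 110, 110, 111, 110, 110, 111, 111, 109, 110, 108, 107, 108, 108, 108, 108, 109, 107, 107, 107, 106, 105, 104, 104, 105, 105, 104, 104, 104, 104, 103, 103, 103, 103, 101, 103, 102, 102, 101, 101, 99, 101, 99, 98, 98, 98, 98, 99, 99, 100, 98, 98, 190, 240, 246, 246, 246, 246, 246, 246, 246, 246, 246, 246, 246, 246, 246, 246, 246, 246, 246, 246, 246, 246, 246, 246, 245, 243, 179, 172, 182, 182, 179, 177, 177, 175, 176, 180, 183, 184, 185]
```

```bash
cat >> h.py <<'E'
GO=.042
def hp(y,dz=0): return gp(-GO,y,.1065+dz)   # TCP with hammer head middle at gear y
def rep(s):print(s,"head y",(gear(current_ee_pos())*1e3).round(1),np.array(current_wrist_force()).round(1),"tau",np.array(current_torque()).round(2),round(current_clock(),2))
E
python3 - <<'E'
from h import *
f=np.array([np.cos(.108),np.sin(.108),0]);q=quat(f);p=np.array([.5792,-.3218,0])-GO*f
set_gripper(.06)
move_to(p+[0,0,.06],q);line_to(p+[0,0,.0115],v=.1,stop_force=8)
set_gripper(0);rep(current_opening())
line_to(p+[0,0,.10],v=.15);rep(current_opening())
move_to(hp(-.13,.03),quat(X));line_to(hp(-.11),v=.15);wait(.15);rep(0)
shot("wrist","pics/strike.png")
cv2.imwrite("pics/sc.png",cv2.resize(get_image("scene")[190:310,290:440,::-1],(750,600),interpolation=2))
E
```

```text
0.022942342320727317 head y [ -68.2 -371.9   12.5] [-1.4  0.9  5.4] tau [0.14 0.06 0.02] 15.63
0.022781581889017917 head y [ -69.7 -370.9   98.7] [-0.4  0.  -4.3] tau [-0.03 -0.01  0.02] 16.38
0 head y [ -41.2 -111.1  107.3] [-0.7  0.5 -4.9] tau [ 0.01  0.01 -0.02] 17.88
```

View pics/strike.png

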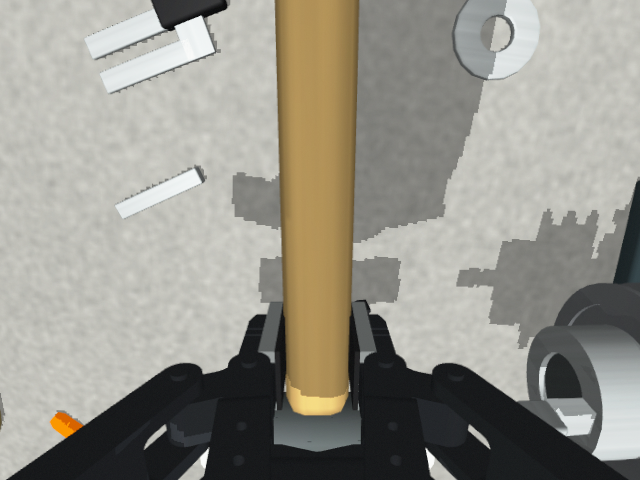

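The hammer is held square, with its handle straight up the picture at column 315. The key head is visible at (565,415) in the hub at right. First comes a gentle guarded tap.

Run:
```python
from h import *
s=line_to(hp(-.060),v=.06,stop_force=7);rep(s)
y=gear(current_ee_pos())[1]
line_to(hp(y-.025),v=.15);wait(.15);rep('back')
```

```text
True head y [-42.8 -68.3 105.8] [-0.5 -0.5 -4.6] tau [-0.04 -0.1   0.02] 18.66
back head y [-42.4 -92.9 106.1] [-0.2  0.4 -5.5] tau [ 0.03 -0.01 -0.02] 19.12
```

Run:
```python
from h import *
for t in(-.065,-.062):
    s=line_to(hp(t),v=.15,stop_force=30);rep(s);wait(.05);rep('hold')
    line_to(hp(-.095),v=.15);wait(.1);rep('back')
# light touch to find the key's end
s=line_to(hp(-.055),v=.05,stop_force=4);rep(s);line_to(hp(-.095),v=.15);rep('back')
```

```text
False head y [-42.  -64.2 106.5] [ 0.1  0.6 -4.3] tau [-0.02  0.02  0.03] 19.46
hold head y [-42.1 -64.5 106.5] [-0.6 -0.8 -5.5] tau [-0.01 -0.02  0.02] 19.51
back head y [-42.2 -95.  106.4] [ 0.1  1.3 -4.1] tau [0.08 0.02 0.  ] 19.96
False head y [-42.  -61.1 106.6] [ 0.9 -0.6 -4. ] tau [ 0.01 -0.01  0.02] 20.32
hold head y [-42.1 -61.5 106.5] [-0.7 -0.3 -4.6] tau [-0.04 -0.09 -0.02] 20.38
back head y [-42.2 -95.  106.4] [-0.7 -0.1 -4.5] tau [-0.04 -0.06  0.02] 20.84
True head y [-42.7 -60.3 105.8] [ 1.6 -2.2 -2.8] tau [-0.47 -0.29 -0.11] 21.51
back head y [-42.5 -95.1 106. ] [ 0.5  0.8 -5.4] tau [ 0.   -0.04 -0.02] 21.89
```

Run:
```python
from h import *
line_to(hp(-.11),v=.15);wait(.15)
im,C=shot("wrist","pics/s2.png");a=cv2.imread("pics/strike.png")
print(proj(C,[gp(0,0,.12),gp(0,-.018,.1205),gp(0,-.028,.1205),gp(0,-.018,.1025)]).round(1))
cv2.imwrite("pics/s2c.png",np.hstack([cv2.resize(k[360:480,500:640],(400,343),interpolation=2) for k in(a,im)]))
```

```text
[[594.6 444.9]
 [551.6 447.6]
 [526.8 448.4]
 [529.7 415.6]]
```

View pics/s2c.png

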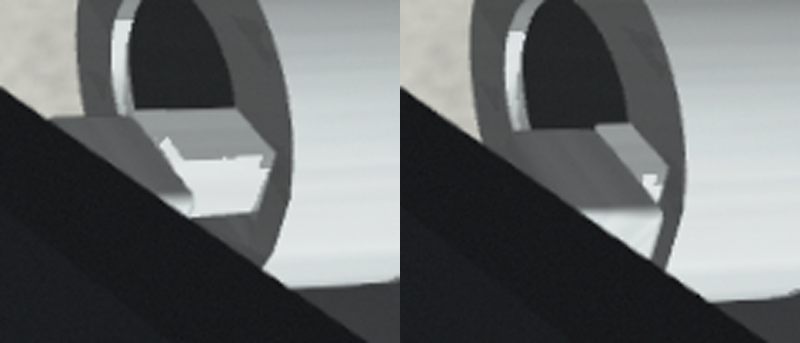

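The key has gone in. In the crop the visible shank shrank from about 100 px to about 35 px, so the gap is about 5 mm now against about 14.7 mm before. It needs another tap of about 2.5 mm.

Run:
```python
from h import *
line_to(hp(-.085),v=.15)
s=line_to(hp(-.0573),v=.15,stop_force=60);rep(s);wait(.05);rep('hold')
line_to(hp(-.085),v=.15);wait(.1)
s=line_to(hp(-.0568),v=.15,stop_force=60);rep(s);wait(.1);rep('hold')
line_to(hp(-.11),v=.15);wait(.15)
b,C=shot("wrist","pics/s3.png");a=cv2.imread("pics/s2.png")
cv2.imwrite("pics/s3c.png",np.hstack([cv2.resize(k[360:480,500:640],(400,343),interpolation=2) for k in(a,b)]))
```

```text
False head y [-41.8 -57.1 106.6] [ 0.3 -0.5 -4.8] tau [-0.04 -0.01  0.01] 22.99
hold head y [-41.9 -57.2 106.5] [ 0.1 -0.8 -4.8] tau [-0.01 -0.06 -0.01] 23.04
False head y [-41.9 -56.  106.6] [-0.5  0.9 -4.8] tau [ 0.01 -0.09 -0.01] 23.82
hold head y [-42.1 -56.5 106.5] [ 0.   0.4 -4.4] tau [ 0.02 -0.06 -0.02] 23.92
```

View pics/s3c.png

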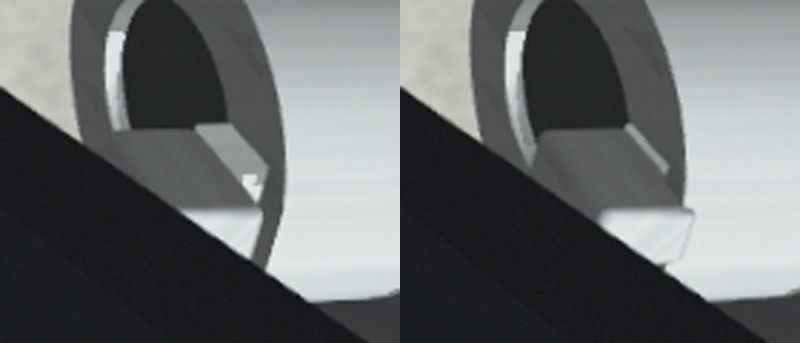

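The gap is now about 10 px, roughly 1.5 mm, so the key is wedged. I lay the hammer back where it was.

Run:
```python
from h import *
f=np.array([np.cos(.108),np.sin(.108),0]);q=quat(f);p=np.array([.5792,-.3218,0])-GO*f
line_to(hp(-.15,.03),v=.2)
move_to(p+[0,0,.08],q);line_to(p+[0,0,.016],v=.1);wait(.1);rep('above')
s=line_to(p+[0,0,.0108],v=.02,stop_force=3);rep(s)
set_gripper(.06);wait(.2);line_to(p+[0,0,.12],v=.15);wait(.5);rep('up')
im,C=shot("wrist","pics/end.png");t=get_image("top")[:,:,::-1];s=get_image("scene")[:,:,::-1]
cv2.imwrite("pics/endc.png",np.hstack([cv2.resize(im,(400,300)),cv2.resize(s[110:350,140:460],(400,300))]))
```

```text
above head y [ -68.1 -372.    17. ] [-0.1 -0.6 -5.4] tau [-0.02 -0.01  0.  ] 26.83
True head y [ -68.1 -372.2   12.5] [-0.5 -0.2  4.6] tau [ 0.04  0.1  -0.07] 27.12
up head y [ -68.9 -371.5  119.8] [ 0.3 -0.2  0.3] tau [-0.02  0.02 -0.04] 29.13
```

View pics/endc.png

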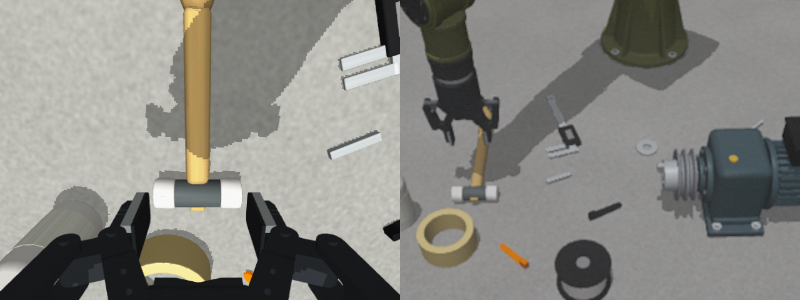

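The hammer lies flat in its old place (head at (197,194) on the left), the arm is clear of it, and everything else is undisturbed.

```bash
python3 -c "
from station import *
print(close_job(),current_clock())"
```

```text
the job is handed in; nothing more can be done
the job is handed in; nothing more can be done
```

The job is handed in, with no verdict returned: the gib key is tapped in to a gap of about 1.5 mm (estimated from the wrist-camera picture), the hammer lies flat where it was, and it took about 29 of the 61 s.

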